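# Sort spacer bolts by length through the flap gates

### The arm

A 6-joint arm with a two-finger parallel gripper is mounted at the origin on a cart in front of the work surface, level with it; the furniture and walls round the work are solid. World frame = base frame: x ahead of the robot, y to its left, z up, the work surface at z = 0. Lengths are in mm, angles in rad, forces in N, time in s.
With the tool pointing down it reaches from about 350 to 775 mm from the base axis. Payload 7.3 kg.
Tool frame: the origin (TCP) lies midway between the tips of the shut fingers; the grasp point (between the pads) lies 19 mm behind it; z points along the fingers, y is the line along which they close (so a half turn about z gives the same grasp; the last joint's range is limited). The gripper opens to 92 mm and grips with 3 to 60 N. Pads are 19 mm wide; open, the fingers measure 130 mm over their backs; the gripper's body (75 mm by 190 mm) begins 47 mm behind the grasp point.
Start: joints at [1.17, 0.342, 1.524, -0, 1.275, -0.146], TCP at [132.311, 508.073, 226.741] pointing down, gripper open.
Joint ranges: [-2.53, 2.53], [-0.77, 2.02], [0.04, 2.7], [-1, 4.14], [0.28, 2.66], [-3.11, 3.11]. Speed limits (rad/s): [2.57, 2.57, 3.14, 3.14, 3.14, 3.14].

### API

Orientations are given as [roll, pitch, yaw] about the fixed x, y, z axes, in that order (R = Rz(yaw) Ry(pitch) Rx(roll)).
In Python, from plant import get_obs, capture, camera_model, close_job, search_frame, regions_of, pinpoint gives the robot as it stands. The module is installed in compiled form; this text tells all that it offers.
- The arm moves only by the shell command python3 -m pendant 'ROWS'. ROWS is JSON, one flat list of numbers, 7 for each row, row after row: the shift along the tool's x, y, z in units of 30 mm (1.0 is 30 mm), then the turn, a rotation vector about the tool's x, y, z in units of 4 degrees (1.0 is 4 degrees), then the closure, from -1 (fully open) to 1 (shut), so that 0 is half open. In form: [dx, dy, dz, wx, wy, wz, gripper, dx, dy, dz, wx, wy, wz, gripper, ...]. A call has 1 to 12 rows; each row shifts and turns the commanded pose from where the row before left it, along the tool's axes as they then stand; what a row does not reach is not made up. A row lasts 1/10 s, in which the tool goes at most 50 mm and 8.59 degrees, less where a joint would pass 70% of its speed; a pose out of reach is approached as far as the arm can. A call with a number of a shift or a turn outside -1 to 1 is refused whole. A call with a gripper value outside its range is refused whole. The fingers move at their own pace and stop on an object; the grip force is fixed at half the most. Time passes only in rows, so rows that do not move let the fingers close. It gives the time, the measured TCP pose, the force, the opening and the grip force at its end, in the units of the state.
- get_obs(): the state, without advancing time (a new reading comes with each control period).
- capture(name): name is "scene" or "top" or "wrist"; returns the picture (384x512x3 uint8, red, green, blue); there is no depth.
- camera_model(name): a dict with "fov_y" (degrees; the focal length in pixels is half the picture's height over the tangent of half this angle, whatever the lens; pixels are square), "cx", "cy" (the principal point, pixels), "pose" (4x4, takes a point from camera to world coordinates). Camera axes: x right, y up, looking along -z (the intrinsics and any distortion apply to the point x, -y, -z); pixel columns grow to the right and rows downward; lengths in mm; the calibration is good to about 2 mm. The wrist camera is an equidistant fisheye: a pixel r from the principal point sees the ray r / f radians off the axis. A picture is of the moment at which its call begins: read the wrist's pose just before it. camera_model takes no time and is no camera call; for the wrist camera it gives the pose at the moment of the call.
- close_job(): hands the job in; it is judged then, once.
Trained networks look in the newest picture that a camera, given by its name, has taken for a name from the list of things; names that differ only in an ending like _2 or _b are one class to them, and where a whole thing is asked for, a point or a joint stands for the part that bears it (a point fixed in the world has none). Each returns a list of dicts, best first, with "score" (0 to 1); they miss things now and then, are a little off and sometimes report something else, mostly with a low value. They report only what shows in the picture. A call takes as long as a camera call.
- search_frame(camera, thing): "location" ([column, row] in pixels, amid what is visible of it).
- regions_of(camera, thing): "pixels" (384x512 bool, what is visible of it) and "location" ([column, row] in pixels, amid what is visible of it).
- pinpoint(camera, thing): "location" ([column, row] in pixels: a listed point, or the origin of a listed thing).
The state is a dict: "time": time; "joint_positions": joint angles; "dq": joint speeds; "tau": joint torques, N m; "tool_pos": TCP position; "tcp_rot": TCP orientation; "contact_force": force on the tool from outside, world axes, zero at the start; "moment": the same for the moment, N m; "grip_width": finger opening in mm; "finger_force": force on a finger pad.
Only numpy, scipy, OpenCV 4.12 (cv2) and the standard library are available. Lean on these libraries where they do the work, as an engineer would, in place of code of your own. Each camera call takes 0.05 s, during which the arm holds its last target. There are 200 camera calls.

### The job

Sort the three loose square spacer bolts by length: lay each one across the gauge lane that just fits its length and push it sideways under the lip and through the sprung flap until it drops into the compartment behind and the flap swings shut. At the end every bolt lies in the compartment of its own length and all three flaps are shut; leave the tools and other things on the bench where they are.

Things in the scene. Friction and masses are not known exactly. Their poses are not given: they have to be found in the camera images.
- mid_short (a point): Centre of the short square spacer bolt: plain steel bar of 20 x 20 mm section, 60 mm long over all, with a thinner threaded stud (12 mm diameter, 9 mm long) at each end; about 0.17 kg. It starts lying flat on the bench, its centre 10 mm up. Its length runs along this point's y axis, both ends alike.
- mid_middle (a point): Centre of the middle square spacer bolt: plain steel bar of 20 x 20 mm section, 80 mm long over all, with a thinner threaded stud (12 mm diameter, 9 mm long) at each end; about 0.23 kg. It starts lying flat on the bench, its centre 10 mm up. Its length runs along this point's y axis, both ends alike.
- mid_long (a point): Centre of the long square spacer bolt: plain steel bar of 20 x 20 mm section, 100 mm long over all, with a thinner threaded stud (12 mm diameter, 9 mm long) at each end; about 0.29 kg. It starts lying flat on the bench, its centre 10 mm up. Its length runs along this point's y axis, both ends alike.
- slot_short (a point): Middle of the slot of the gate for the short bolt, at the height of the lane floor (40 mm above the bench), in the flap plane. x: inward, away from the robot, the way a bolt is pushed; y: along the slot; z: up. The lane before it (x -88 to -2 mm, flat, open above) is 68 mm wide between guides 16 mm high (low screw heads on top); the slot is as wide and 56 mm high.
- gate_short: Gate for the short bolt: one of three fixed grey metal gates, each 116 mm wide, side by side 118 mm apart in any order on a 6 mm plywood board, their fronts turned some 40 degrees to the robot's right; they differ only in the width of lane and slot. Origin 34 mm under its slot point; same axes.
- flap_short (a joint): Sheet-metal flap in the short bolt's gate, hinged along its top edge 54 mm above the lane floor, 50 mm long, hanging shut behind the slot. 0 = shut, grows in rad as its lower edge swings inward (to 1.3); a weak spring (about 0.02 N m shut, 0.05 N m at 1 rad: about 1 N at the lower edge) closes it again.
- slot_middle (a point): Middle of the slot of the gate for the middle bolt, at the height of the lane floor (40 mm above the bench), in the flap plane. x: inward, away from the robot, the way a bolt is pushed; y: along the slot; z: up. The lane before it (x -88 to -2 mm, flat, open above) is 88 mm wide between guides 16 mm high (low screw heads on top); the slot is as wide and 56 mm high.
- gate_middle: Gate for the middle bolt; origin 34 mm under its slot point. In all gates a 3 mm sheet lip over the slot (underside 56, top 59 mm above the lane floor) sticks out 15 mm in front of the flap plane, so a vertical tool cannot push a bolt through: lean it 30 to 45 degrees, tip forward, its tips low above the lane floor.
- flap_middle (a joint): Sheet-metal flap in the middle bolt's gate, hinged along its top edge 54 mm above the lane floor, 50 mm long, hanging shut behind the slot. 0 = shut, grows in rad as its lower edge swings inward (to 1.3); a weak spring (about 0.02 N m shut, 0.05 N m at 1 rad: about 1 N at the lower edge) closes it again.
- slot_long (a point): Middle of the slot of the gate for the long bolt, at the height of the lane floor (40 mm above the bench), in the flap plane. x: inward, away from the robot, the way a bolt is pushed; y: along the slot; z: up. The lane before it (x -88 to -2 mm, flat, open above) is 108 mm wide between guides 16 mm high (low screw heads on top); the slot is as wide and 56 mm high.
- gate_long: Gate for the long bolt; origin 34 mm under its slot point. In all gates the lane floor ends 2 mm before the flap plane; behind is a compartment, floor 31 mm lower, 60 mm deep, 110 mm wide, under a clear fixed window: the slot is the only way in. A bolt whose centre is pushed 8 mm or more past the flap plane drops in.
- flap_long (a joint): Sheet-metal flap in the long bolt's gate, hinged along its top edge 54 mm above the lane floor, 50 mm long, hanging shut behind the slot. 0 = shut, grows in rad as its lower edge swings inward (to 1.3); a weak spring (about 0.02 N m shut, 0.05 N m at 1 rad: about 1 N at the lower edge) closes it again.
- spanner_13: Bystander lying on the bench: combination spanner, 26x161x6 mm; origin at the centre of its underside. Leave it alone.
- marker_black: Bystander lying on the bench: paint marker, 17x129x18 mm, white and black; origin at the centre of its underside. Leave it alone.
- torque_driver: Bystander lying on the bench: torque driver with thick black grip, 41x180x42 mm; origin at the centre of its underside. Leave it alone.
- screwdriver_yel: Bystander lying on the bench: screwdriver, 31x177x31 mm; origin at the centre of its underside. Leave it alone.
- marker_white: Bystander lying on the bench: paint marker, 17x129x18 mm, blue and white; origin at the centre of its underside. Leave it alone.
- grease_tin: Bystander lying on the bench: round tin with lid, 62 mm across, 42 mm high; origin at the centre of its underside. Leave it alone.
- pin_gauge: Bystander lying on the bench: pin gauge with hexagonal grip and thin pins, 14x100x12 mm: not one of the bolts; origin at the centre of its underside. Leave it alone.
- bolt_short: The short bolt itself, origin at the middle of its length, on the face it starts lying on, 10 mm below point mid_short; y along its length.
- bolt_middle: The middle bolt itself, origin at the middle of its length, on the face it starts lying on, 10 mm below point mid_middle; y along its length.
- bolt_long: The long bolt itself, origin at the middle of its length, on the face it starts lying on, 10 mm below point mid_long; y along its length.

How it is judged:
By the outcome, as a careful person would: the job done as asked, in the order asked, and still so for the second after the job is handed in, with the robot touching nothing.
It also fails if it takes over 72 s, if anything falls off the work surface, if the arm or the gripper's body presses on something with over 40 N, if the wrist force passes 120 N, or if a joint passes its speed limit or range.

## Working session

There is one attempt and no reset: what is moved stays moved. The work goes in short steps, Python scripts to look and compute and a shell command to move; the robot and the scene stay as the last step left them, time stands still between calls to the robot, and variables do not carry over. Pictures are saved under pics/ and viewed, at most 12 in all, crops included, and the job is handed in when it is done.

```bash
mkdir -p pics
cat > h.py <<'E'
import numpy as np, cv2
from scipy.spatial.transform import Rotation as R
from plant import *
def save(img,n): cv2.imwrite(f'pics/{n}.png',cv2.cvtColor(np.ascontiguousarray(img),cv2.COLOR_RGB2BGR))
def ray(cam,px,M=None):
    m=M or camera_model(cam); f=192/np.tan(np.radians(m['fov_y'])/2)
    u,v=px[0]-m['cx'],px[1]-m['cy']
    if cam=='wrist':
        r=np.hypot(u,v); t=r/f; s=np.sin(t)/max(r,1e-9); d=np.array([u*s,-v*s,-np.cos(t)])
    else: d=np.array([u/f,-v/f,-1])
    P=np.array(m['pose']); return P[:3,3],P[:3,:3]@d
def at(cam,px,z,M=None):
    o,d=ray(cam,px,M); return o+d*(z-o[2])/d[2]
E
python3 - <<'E'
from h import *
for c in ('scene','top'):
    save(capture(c),c); m=camera_model(c); print(c,{k:v for k,v in m.items() if k!='pose'},np.round(m['pose'],3).tolist())
    for n,z in [('mid_short',10),('mid_middle',10),('mid_long',10),('slot_short',40),('slot_middle',40),('slot_long',40)]:
        for d in pinpoint(c,n)[:2]: print(n,round(d['score'],2),np.round(d['location']),np.round(at(c,d['location'],z)))
print({k:np.round(v,3).tolist() for k,v in get_obs().items()})
E
```

```text
scene {'fov_y': 57.203286563270616, 'cx': 254.42450596361186, 'cy': 189.81344848745698} [[0.89, 0.154, -0.43, 45.617], [-0.456, 0.354, -0.817, -889.554], [0.026, 0.922, 0.385, 537.378], [0.0, 0.0, 0.0, 1.0]]
mid_short 0.56 [217. 189.] [507. 298.  10.]
mid_middle 0.8 [300. 284.] [ 469. -331.   10.]
mid_middle 0.46 [295. 230.] [ 602. -105.   10.]
mid_long 0.46 [220. 210.] [446. 116.  10.]
mid_long 0.39 [230. 253.] [ 370. -141.   10.]
slot_short 0.9 [257. 215.] [516. -20.  40.]
slot_middle 0.86 [333. 230.] [ 675. -196.   40.]
slot_middle 0.35 [216. 194.] [458. 181.  40.]
slot_long 0.73 [298. 220.] [ 612. -104.   40.]
top {'fov_y': 55.32854025248231, 'cx': 257.1479191549713, 'cy': 189.02658375823455} [[-0.027, 0.986, -0.162, 300.108], [-1.0, -0.026, 0.009, 25.269], [0.005, 0.162, 0.987, 1273.38], [0.0, 0.0, 0.0, 1.0]]
mid_short 0.5 [182. 191.] [508. 277.  10.]
mid_middle 0.52 [181. 190.] [513. 280.  10.]
mid_long 0.68 [226. 206.] [451. 122.  10.]
slot_short 0.73 [228. 208.] [440. 113.  40.]
slot_middle 0.62 [315. 138.] [ 678. -192.   40.]
slot_middle 0.3 [226. 205.] [450. 121.  40.]
slot_long 0.66 [291. 159.] [ 604. -105.   40.]
{'time': 0.7, 'joint_positions': [1.17, 0.342, 1.524, 0.0, 1.275, -0.146], 'dq': [0.002, -0.001, 0.001, 0.003, -0.001, -0.0], 'tau': [0.001, -43.102, -24.444, 0.072, 0.048, 0.0], 'tool_pos': [132.292, 508.081, 226.739], 'tcp_rot': [3.142, -0.0, 2.887], 'contact_force': [-0.395, -0.321, -0.018], 'moment': [-0.022, -0.038, 0.013], 'finger_force': 0.0, 'grip_width': 91.885}
```

Run:
```python
import cv2
t=cv2.imread('pics/top.png');s=cv2.imread('pics/scene.png')
cv2.imwrite('pics/top2.png',cv2.resize(t[100:310,120:390],(771,600),interpolation=3))
cv2.imwrite('pics/scene2.png',cv2.resize(s[130:330,160:420],(780,600),interpolation=3))
```

```text
(no output)
```

View pics/top2.png

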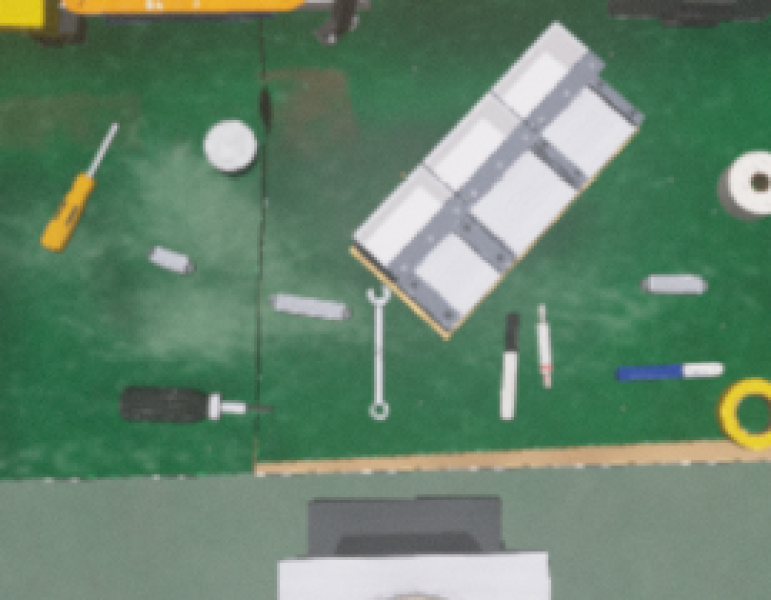

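View pics/scene2.png

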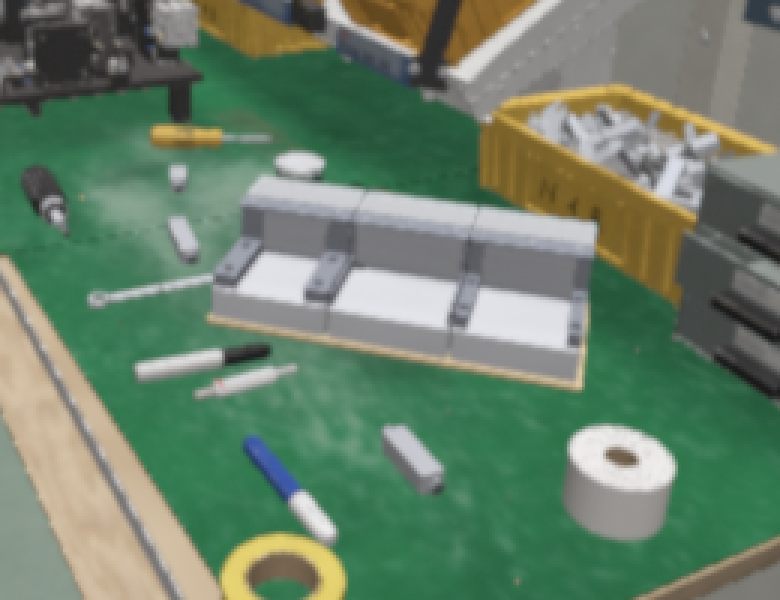

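The top view shows the short bolt at crop (170,260), the long one at (310,305) and the middle one at (675,284). The gates from left to right are short (455,270), long (525,200) and middle (590,120). The scene view agrees. Next I'll refine these positions.

```bash
cat >> h.py <<'E'
def bolt(cam,n,near=None,top=20):
    "centre and axis angle (deg, mod 180) from the mask's outline, cast on mid height"
    out=[]
    M=camera_model(cam)
    for d in regions_of(cam,n)[:3]:
        ys,xs=np.nonzero(d['pixels'])
        if len(xs)<8: continue
        P=np.array([at(cam,(x,y),top if cam!='scene' else 12,M)[:2] for x,y in zip(xs,ys)],np.float32)
        (c,s,a)=cv2.minAreaRect(P)
        w=np.linalg.eigh(np.cov(P.T))[1][:,1]
        out.append((n,round(d['score'],2),np.round(P.mean(0),1),np.round(c,1),np.round(s,1),round(np.degrees(np.arctan2(w[1],w[0]))%180,1)))
    return out
def plan(p,yaw,lean=0,N=12,start=None):
    "constant row that leads to TCP p, tool Rz(yaw)Rx(pi)Ry(lean), degrees, in N rows"
    o=get_obs(); p0,R0=(np.array(o['tool_pos']),R.from_euler('xyz',o['tcp_rot'])) if start is None else start
    R1=R.from_euler('z',yaw,degrees=True)*R.from_euler('x',np.pi)*R.from_euler('y',lean,degrees=True)
    w=(R0.inv()*R1).as_rotvec()/N
    A=sum((R0*R.from_rotvec(w*k)).as_matrix() for k in range(N))
    d=np.linalg.solve(A,np.array(p)-p0)
    print(N,'rows',np.round(np.r_[d/30,np.degrees(w)/4],2).tolist()); return np.array(p,float),R1
E
python3 - <<'E'
from h import *
for c in ('top','scene'):
    capture(c)
    for n in ('bolt_short','bolt_middle','bolt_long'):
        for b in bolt(c,n): print(c,*b)
    for n in ('gate_short','gate_middle','gate_long'):
        for d in pinpoint(c,n)[:2]: print(c,n,round(d['score'],2),np.round(d['location']),np.round(at(c,d['location'],6),1))
        for d in search_frame(c,n)[:2]: print('  find',round(d['score'],2),np.round(d['location']))
E
```

```text
top bolt_short 0.54 [507.1 283.5] [506.1 282.8] [63. 25.] 68.4
top bolt_middle 0.23 [512.8 -34.2] [514.6 -37.2] [166.2 135.4] 36.9
top bolt_long 0.71 [443.5 113.7] [443.4 114.3] [94.6 22.7] 78.7
top gate_short 0.78 [270. 188.] [509.  -31.3   6. ]
  find 0.68 [274. 189.]
  find 0.35 [180. 190.]
top gate_middle 0.61 [313. 141.] [ 678.7 -190.9    6. ]
top gate_middle 0.35 [309. 222.] [ 386.4 -162.6    6. ]
  find 0.93 [321. 135.]
top gate_long 0.77 [292. 163.] [ 598.3 -111.3    6. ]
  find 0.71 [294. 160.]
scene bolt_middle 0.63 [ 463.4 -329.9] [ 463.7 -328.1] [81.3 33.2] 82.1
scene gate_short 0.78 [255. 227.] [502.9 -33.    6. ]
  find 0.85 [256. 216.]
scene gate_middle 0.75 [297. 279.] [ 476.6 -309.6    6. ]
scene gate_middle 0.71 [335. 237.] [ 693.5 -185.     6. ]
  find 0.72 [253. 215.]
  find 0.56 [335. 227.]
scene gate_long 0.73 [296. 230.] [ 608.  -102.5    6. ]
scene gate_long 0.55 [220. 192.] [508.8 275.4   6. ]
  find 0.67 [297. 224.]
  find 0.49 [239. 253.]
```

```bash
python3 -c "
from h import *
plan([506.5,282.5,130],68,0,24)"
```

```text
24 rows [-0.59, 0.35, 0.13, 0.0, -0.0, 1.01]
```

```bash
python3 -m pendant '[-0.59,0.35,0.13,0,0,1,-1,-0.59,0.35,0.13,0,0,1,-1,-0.59,0.35,0.13,0,0,1,-1,-0.59,0.35,0.13,0,0,1,-1,-0.59,0.35,0.13,0,0,1,-1,-0.59,0.35,0.13,0,0,1,-1,-0.59,0.35,0.13,0,0,1,-1,-0.59,0.35,0.13,0,0,1,-1,-0.59,0.35,0.13,0,0,1,-1,-0.59,0.35,0.13,0,0,1,-1,-0.59,0.35,0.13,0,0,1,-1,-0.59,0.35,0.13,0,0,1,-1]'
python3 -m pendant '[-0.59,0.35,0.13,0,0,1,-1,-0.59,0.35,0.13,0,0,1,-1,-0.59,0.35,0.13,0,0,1,-1,-0.59,0.35,0.13,0,0,1,-1,-0.59,0.35,0.13,0,0,1,-1,-0.59,0.35,0.13,0,0,1,-1,-0.59,0.35,0.13,0,0,1,-1,-0.59,0.35,0.13,0,0,1,-1,-0.59,0.35,0.13,0,0,1,-1,-0.59,0.35,0.13,0,0,1,-1,-0.59,0.35,0.13,0,0,1,-1,-0.59,0.35,0.13,0,0,1,-1]'
python3 - <<'E'
from h import *
M=camera_model('wrist');print(M['fov_y'],np.round(M['pose'],2).tolist())
save(capture('wrist'),'w1')
for b in bolt('wrist','bolt_short'): print(*b)
for d in pinpoint('wrist','mid_short')[:2]: print(d['score'],d['location'],at('wrist',d['location'],10))
E
```

```text
time: 2.9
tool_pos: [371.7, 483.0, 179.6]
tcp_rot: [-3.142, -0.0, 2.046]
contact_force: [0.0, -1.4, -0.7]
grip_width: 91.7
finger_force: 0.0
time: 4.1
tool_pos: [512.5, 288.7, 132.9]
tcp_rot: [3.141, -0.0, 1.208]
contact_force: [0.2, 0.1, 0.1]
grip_width: 91.9
finger_force: 0.0
65.70646984690485 [[0.93, 0.34, 0.1, 540.94], [-0.36, 0.89, 0.28, 363.79], [0.0, -0.3, 0.95, 291.61], [0.0, 0.0, 0.0, 1.0]]
bolt_short 0.97 [509.7 283.4] [510.  282.9] [61.2 19.9] 68.0
0.74 [247.9, 187.6] [506.45623267 287.77974449  10.        ]
```

View pics/w1.png

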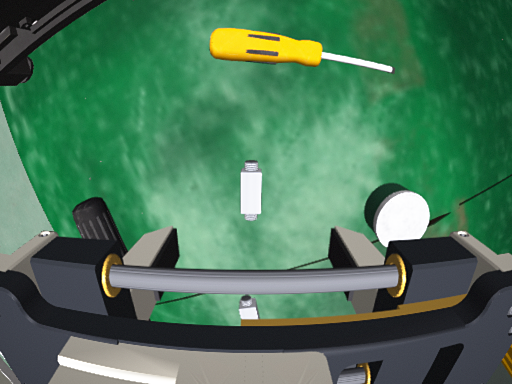

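```bash
python3 -c "
from h import *
s=plan([509.8,283,8],68,0,6)
plan([509.8,283,130],68,0,5,s)"
```

```text
6 rows [-0.03, -0.0, 0.69, -0.0, 0.0, 0.06]
5 rows [-0.0, 0.0, -0.81, 0.0, 0.0, 0.0]
```

```bash
python3 -m pendant '[-0.03,0,0.69,0,0,0.06,-0.6,-0.03,0,0.69,0,0,0.06,-0.6,-0.03,0,0.69,0,0,0.06,-0.4,-0.03,0,0.69,0,0,0.06,-0.4,-0.03,0,0.69,0,0,0.06,-0.4,-0.03,0,0.69,0,0,0.06,-0.4,0,0,0,0,0,0,1,0,0,0,0,0,0,1,0,0,0,0,0,0,1,0,0,0,0,0,0,1,0,0,0,0,0,0,1]'
```

```text
time: 5.35
tool_pos: [510.7, 284.8, 9.9]
tcp_rot: [3.14, -0.001, 1.186]
contact_force: [-1.4, 0.8, -1.1]
grip_width: 28.8
finger_force: 0.0
```

```bash
python3 -m pendant '[0,0,0,0,0,0,1,0,0,0,0,0,0,1,0,0,-0.5,0,0,0,1,0,0,-1,0,0,0,1,0,0,-1,0,0,0,1,0,0,-1,0,0,0,1,0,0,-1,0,0,0,1]'; python3 -c "
from h import *
s=plan([463,-72,190],134,0,18)"
```

```text
time: 6.05
tool_pos: [509.9, 284.2, 144.7]
tcp_rot: [-3.141, 0.001, 1.186]
contact_force: [0.2, 1.0, -2.3]
grip_width: 19.2
finger_force: 30.0
18 rows [-0.67, -0.2, -0.08, -0.0, 0.0, -0.92]
```

```bash
python3 -m pendant '[-0.67,-0.2,-0.08,0,0,-0.92,1,-0.67,-0.2,-0.08,0,0,-0.92,1,-0.67,-0.2,-0.08,0,0,-0.92,1,-0.67,-0.2,-0.08,0,0,-0.92,1,-0.67,-0.2,-0.08,0,0,-0.92,1,-0.67,-0.2,-0.08,0,0,-0.92,1,-0.67,-0.2,-0.08,0,0,-0.92,1,-0.67,-0.2,-0.08,0,0,-0.92,1,-0.67,-0.2,-0.08,0,0,-0.92,1]'
python3 -m pendant '[-0.67,-0.2,-0.08,0,0,-0.92,1,-0.67,-0.2,-0.08,0,0,-0.92,1,-0.67,-0.2,-0.08,0,0,-0.92,1,-0.67,-0.2,-0.08,0,0,-0.92,1,-0.67,-0.2,-0.08,0,0,-0.92,1,-0.67,-0.2,-0.08,0,0,-0.92,1,-0.67,-0.2,-0.08,0,0,-0.92,1,-0.67,-0.2,-0.08,0,0,-0.92,1,-0.67,-0.2,-0.08,0,0,-0.92,1,0,0,0,0,0,0,1]'
python3 - <<'E'
from h import *
M=camera_model('wrist');print(np.round(M['pose'],2).tolist())
save(capture('wrist'),'w2')
for s in ('short','long','middle'):
    for n,z in (('slot_',40),('gate_',6)):
        for d in pinpoint('wrist',n+s)[:2]: print(n+s,round(d['score'],2),np.round(d['location']),np.round(at('wrist',d['location'],z),1))
print(bolt('wrist','bolt_short',top=203))
E
```

```text
time: 6.95
tool_pos: [434.0, 113.4, 165.4]
tcp_rot: [-3.141, 0.0, 1.767]
contact_force: [1.0, -0.7, -2.8]
grip_width: 19.7
finger_force: 30.0
time: 7.95
tool_pos: [465.3, -71.7, 187.2]
tcp_rot: [3.142, 0.002, 2.341]
contact_force: [-0.1, 0.8, -2.3]
grip_width: 19.8
finger_force: 30.0
[[0.72, -0.66, -0.21, 408.15], [0.7, 0.68, 0.21, -14.09], [0.0, -0.3, 0.95, 345.74], [0.0, 0.0, 0.0, 1.0]]
slot_short 0.6 [317. 181.] [514.7 -23.8  40. ]
slot_short 0.17 [356.  52.] [444.7 104.3  40. ]
gate_short 0.72 [307. 172.] [509.8 -25.6   6. ]
slot_long 0.51 [254. 238.] [ 512.  -118.5   40. ]
[('bolt_short', 0.73, array([454.6, -60.3], dtype=float32), array([454.6, -60.3]), array([18.9, 43.7]), np.float64(133.7)), ('bolt_short', 0.57, array([458. , -14.8], dtype=float32), array([462.5, -20.9]), array([86.8, 70.9]), np.float64(25.6)), ('bolt_short', 0.34, array([391.5, -58. ], dtype=float32), array([391., -58.]), array([ 7.4, 55.4]), np.float64(174.2))]
```

View pics/w2.png

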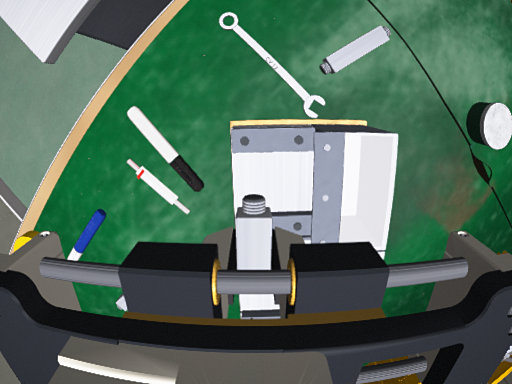

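The short gate's lane floor spans about rows 153–213 and columns 233–313. The lip front is at about column 313, and the bolt sits straight in the gripper. I'll enlarge the picture to read the edges exactly.

Run:
```python
import cv2
s=cv2.imread('pics/w2.png'); cv2.imwrite('pics/w2c.png',cv2.resize(s[110:260,215:415],(800,600),interpolation=cv2.INTER_CUBIC))
```

```text
(no output)
```

View pics/w2c.png

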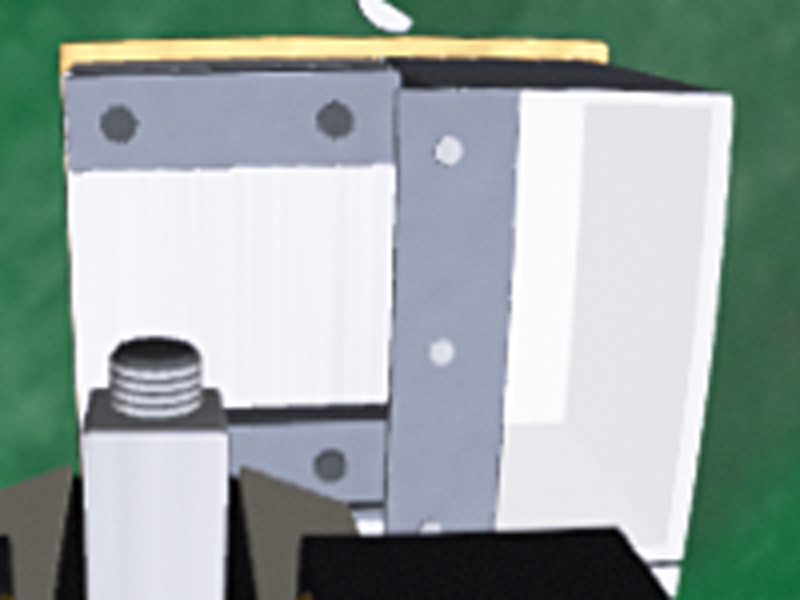

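The crop shows the guide corners, lip edge and hood sharply, so I can fit the gate pose to them.

```bash
cat >> h.py <<'E'
from scipy.optimize import least_squares
def gatefit(pts,M,g0):
    "pts: (px, py, z, gx or None, gy or None); gate slot (x,y,yaw deg)"
    W=[at('wrist',p[:2],p[2],M)[:2] for p in pts]
    def loc(g,w):
        c,s=np.cos(np.radians(g[2])),np.sin(np.radians(g[2])); d=w-g[:2]; return np.array([c*d[0]+s*d[1],-s*d[0]+c*d[1]])
    def f(g): return np.concatenate([[l[i]-p[3+i] for i in (0,1) if p[3+i] is not None] for p,w in zip(pts,W) for l in [loc(g,w)]])
    r=least_squares(f,g0); print(np.round(r.x,2),'res',np.round(r.fun,1)); return r.x,loc,W
E
python3 - <<'E'
from h import *
M=camera_model('wrist')
pts=[(232,129.5,56,-88,58),(233.75,153,56,-88,34),(314.25,150.75,56,None,34),(314.5,133,99,-15,58),(312,210,99,-15,None),(277.5,212,40,None,-34),(277.5,216,56,None,-34),(290,235,56,None,-58)]
g,loc,W=gatefit(pts,M,[510,-27,44])
for z in (99,104,110): print(z,np.round(loc(g,at('wrist',(398.25,133.75),z,M)[:2]),1))
P=at('wrist',((155/4+215),(390/4+110)),207,M); print(P, loc(g,P[:2])) 
print(np.round(loc(g,np.array(get_obs()['tool_pos'])[:2]),1))
E
```

```text
[513.73 -22.57  45.72] res [ 0.3 -0.4  1.1  0.2  0.8 -0.5 -0.7 -1.  -1.6  0.2  1.4]
99 [63.5 58.2]
104 [60.8 58.7]
110 [57.7 59.3]
[443.32989102 -48.28389501 207.        ] [-67.55910323  32.45583345]
[-67.9   3.1]
```

```bash
cat >> h.py <<'E'
YG=45.72; S={'short':np.array([513.7,-22.6])}
ex=np.array([np.cos(np.radians(YG)),np.sin(np.radians(YG))]); ey=np.array([-ex[1],ex[0]])
S['long']=S['short']-118*ey; S['middle']=S['short']-236*ey
def G(n,x,y,z): return np.r_[S[n]+x*ex+y*ey,40+z]
def L(n,p): d=np.array(p)[:2]-S[n]; return np.round([d@ex,d@ey],1)
E
python3 - <<'E'
from h import *
tz=get_obs()['tool_pos'][2]; b=tz-9
for (u,v),dz,e in [((155,390),20,21),((155,340),16,30),((155,428),20,21)]:
    p=at('wrist',(215+u/4,110+v/4),b+dz); print(L('short',p)-[0,e]-L('short',get_obs()['tool_pos']))
s=plan(G('short',-66,-4.5,20),YG+90,0,6)
s=plan(G('short',-66,-4.5,9),YG+90,0,1,s)
E
```

```text
[0.2 5. ]
[0.4 1.7]
[ 0.1 -0.4]
6 rows [-0.04, 0.01, 0.71, 0.0, -0.0, -0.06]
1 rows [-0.0, -0.0, 0.37, 0.0, 0.0, 0.0]
```

Run:
```python
from h import *
s=plan(G('short',-66,1,20),YG+90,0,6)
```

```text
6 rows [-0.01, 0.01, 0.71, 0.0, -0.0, -0.06]
```

```bash
python3 -m pendant '[-0.01,0.01,0.71,0,0,-0.06,1,-0.01,0.01,0.71,0,0,-0.06,1,-0.01,0.01,0.71,0,0,-0.06,1,-0.01,0.01,0.71,0,0,-0.06,1,-0.01,0.01,0.71,0,0,-0.06,1,-0.01,0.01,0.71,0,0,-0.06,1,0,0,0,0,0,0,1]'; python3 -c "
from h import *
print(L('short',get_obs()['tool_pos']))
plan(G('short',-66,1,9.5),YG+90,0,2)"
```

```text
time: 9.05
tool_pos: [465.6, -68.9, 57.4]
tcp_rot: [-3.14, -0.004, 2.368]
contact_force: [-0.8, -0.6, -2.2]
grip_width: 19.4
finger_force: 30.0
[-66.7   2.1]
2 rows [-0.02, 0.01, 0.13, -0.01, -0.03, -0.01]
```

```bash
python3 -m pendant '[-0.02,0,0.13,0,0,0,1,-0.02,0,0.13,0,0,0,1,0,0,0,0,0,0,1,0,0,0,0,0,0,0.35,0,0,0,0,0,0,0.35,0,0,0,0,0,0,0.35]'
python3 -m pendant '[0,0,-0.5,0,0,0,0.35,0,0,-1,0,0,0,0.35,0,0,-1,0,0,0,0.35,0,0,-0.5,0,0,0,0.35]'
python3 - <<'E'
from h import *
o=get_obs();print(L('short',o['tool_pos']))
save(capture('wrist'),'w3')
for b in bolt('wrist','bolt_short',top=60): print(b, L('short',b[3]))
s=plan(G('short',-125,0,75),YG,35,23)
plan(G('short',-95,0,9),YG,35,3,s)
E
```

```text
time: 9.65
tool_pos: [468.0, -70.5, 52.0]
tcp_rot: [3.141, 0.001, 2.367]
contact_force: [-0.7, -0.2, -0.1]
grip_width: 29.7
finger_force: 0.0
time: 10.05
tool_pos: [468.7, -70.7, 144.1]
tcp_rot: [3.14, 0.003, 2.367]
contact_force: [0.0, -0.0, -0.3]
grip_width: 29.7
finger_force: 0.0
[-65.8  -1.4]
('bolt_short', 0.94, array([467.7, -69.8], dtype=float32), array([468.5, -70.7]), array([21.3, 62.1]), np.float64(135.7)) [-66.   -1.2]
23 rows [-0.07, -0.08, 0.02, -0.29, 0.3, 0.95]
3 rows [-0.15, -0.0, 0.79, 0.0, 0.0, 0.0]
```

View pics/w3.png

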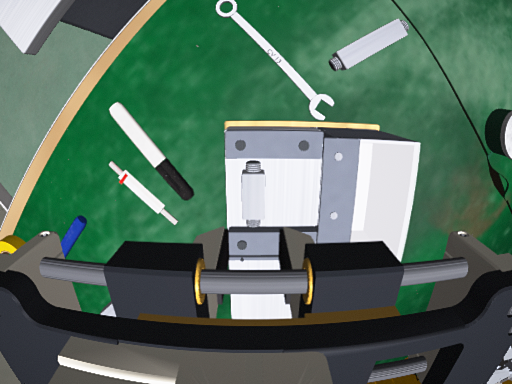

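The bolt lies square in the lane at about (253,193), centred within 1–2 mm. Now I'll turn and lean the tool behind it.

```bash
python3 -m pendant '[-0.07,-0.08,0.02,-0.29,0.3,0.95,1,-0.07,-0.08,0.02,-0.29,0.3,0.95,1,-0.07,-0.08,0.02,-0.29,0.3,0.95,1,-0.07,-0.08,0.02,-0.29,0.3,0.95,1,-0.07,-0.08,0.02,-0.29,0.3,0.95,1,-0.07,-0.08,0.02,-0.29,0.3,0.95,1,-0.07,-0.08,0.02,-0.29,0.3,0.95,1,-0.07,-0.08,0.02,-0.29,0.3,0.95,1,-0.07,-0.08,0.02,-0.29,0.3,0.95,1,-0.07,-0.08,0.02,-0.29,0.3,0.95,1,-0.07,-0.08,0.02,-0.29,0.3,0.95,1,-0.07,-0.08,0.02,-0.29,0.3,0.95,1]'
python3 -m pendant '[-0.07,-0.08,0.02,-0.29,0.3,0.95,1,-0.07,-0.08,0.02,-0.29,0.3,0.95,1,-0.07,-0.08,0.02,-0.29,0.3,0.95,1,-0.07,-0.08,0.02,-0.29,0.3,0.95,1,-0.07,-0.08,0.02,-0.29,0.3,0.95,1,-0.07,-0.08,0.02,-0.29,0.3,0.95,1,-0.07,-0.08,0.02,-0.29,0.3,0.95,1,-0.07,-0.08,0.02,-0.29,0.3,0.95,1,-0.07,-0.08,0.02,-0.29,0.3,0.95,1,-0.07,-0.08,0.02,-0.29,0.3,0.95,1,-0.07,-0.08,0.02,-0.29,0.3,0.95,1,0,0,0,0,0,0,1]'
python3 -c "
from h import *
o=get_obs();print(L('short',o['tool_pos']),o['joint_positions'])
s=plan(G('short',-96,-1,12),YG,35,5)"
```

```text
time: 11.35
tool_pos: [452.3, -102.6, 127.7]
tcp_rot: [3.017, -0.319, 1.58]
contact_force: [-0.6, -0.2, -0.6]
grip_width: 0.4
finger_force: 0.0
time: 12.55
tool_pos: [422.7, -109.3, 109.5]
tcp_rot: [-3.123, -0.604, 0.78]
contact_force: [0.1, 0.7, 0.3]
grip_width: 0.7
finger_force: 0.0
[-125.6    4.6] [-0.87879937  0.35530787  2.11507188  0.78381991  0.92529637 -0.66019655]
5 rows [-0.06, 0.04, 0.43, -0.03, 0.02, -0.04]
```

```bash
python3 -m pendant '[-0.06,0.04,0.43,-0.03,0.02,-0.04,1,-0.06,0.04,0.43,-0.03,0.02,-0.04,1,-0.06,0.04,0.43,-0.03,0.02,-0.04,1,-0.06,0.04,0.43,-0.03,0.02,-0.04,1,-0.06,0.04,0.43,-0.03,0.02,-0.04,1,0,0,0,0,0,0,1]'
python3 -c "
from h import *
o=get_obs();print(L('short',o['tool_pos']))
s=plan(G('short',-96,-1,8),YG,35,1)
s=plan(G('short',-2,-1,8),YG,35,8,s)"
```

```text
time: 13.15
tool_pos: [448.4, -92.1, 51.3]
tcp_rot: [3.139, -0.611, 0.802]
contact_force: [-0.1, 0.2, -0.0]
grip_width: 0.7
finger_force: 0.0
[-95.3  -1.7]
1 rows [-0.08, -0.02, 0.08, 0.01, 0.0, 0.05]
8 rows [0.32, -0.0, 0.22, 0.0, 0.0, 0.0]
```

```bash
python3 -m pendant '[-0.08,-0.02,0.08,0,0,0.05,1,0.32,0,0.22,0,0,0,1,0.32,0,0.22,0,0,0,1,0.32,0,0.22,0,0,0,1,0.32,0,0.22,0,0,0,1,0.32,0,0.22,0,0,0,1,0.32,0,0.22,0,0,0,1]'
python3 -c "
from h import *
o=get_obs();print(L('short',o['tool_pos']))
s=plan(G('short',-2,-1,8),YG,35,3)
save(capture('wrist'),'w4')"
```

```text
time: 13.85
tool_pos: [497.4, -42.4, 49.9]
tcp_rot: [3.138, -0.611, 0.798]
contact_force: [-1.5, -1.3, 0.4]
grip_width: -0.0
finger_force: 1.1
[-25.6  -2.1]
3 rows [0.2, -0.01, 0.17, 0.02, -0.0, 0.0]
```

View pics/w4.png

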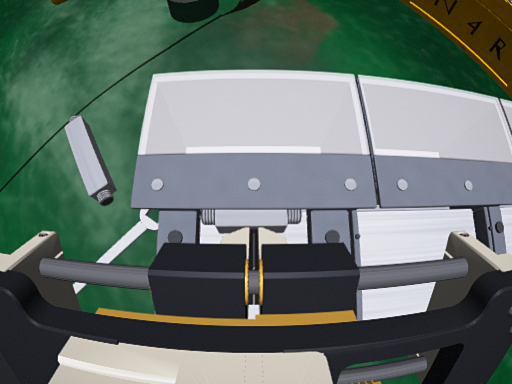

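The bolt is square (cols 203–300, row 216) and is entering under the lip. I'll finish the push and withdraw.

```bash
python3 -m pendant '[0.2,0,0.16,0,0,0,1,0.2,0,0.16,0,0,0,1,0.2,0,0.16,0,0,0,1,0,0,0,0,0,0,1]'
python3 -m pendant '[-0.41,0,-0.29,0,0,0,1,-0.82,0,-0.57,0,0,0,1,-0.82,0,-0.57,0,0,0,1,0,0,-1,0,0,0,1,0,0,-1,0,0,0,1,0,0,-1,0,0,0,1]'
python3 -c "
from h import *
save(capture('wrist'),'w5')
o=get_obs(); print(L('short',o['tool_pos']))
for n,z in(('mid_short',19),):
  for d in pinpoint('wrist',n)[:2]: print(d['score'],d['location'],L('short',at('wrist',d['location'],z)))
"
```

```text
time: 14.3
tool_pos: [513.3, -26.0, 48.3]
tcp_rot: [3.138, -0.611, 0.798]
contact_force: [0.3, -0.6, -0.1]
grip_width: 0.4
finger_force: 0.3
time: 14.9
tool_pos: [423.2, -117.4, 122.5]
tcp_rot: [3.14, -0.611, 0.796]
contact_force: [0.2, -0.1, -0.1]
grip_width: 0.2
finger_force: 0.0
[-132.4   -3.4]
0.58 [251.9, 122.9] [13.  -4.1]
```

View pics/w5.png

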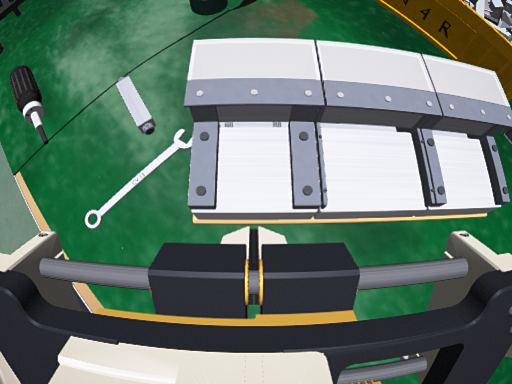

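```bash
python3 -c "
from h import *
for q in ((228,121),(228,127),(277,127),(252,115),(252,122),(252,128)): print(q,[ (z,L('short',at('wrist',q,z)).tolist()) for z in (19,46,60)])
for d in regions_of('wrist','bolt_short')[:3]:
  y,x=np.nonzero(d['pixels']); print(d['score'],d['location'],x.min(),x.max(),y.min(),y.max(),len(x))
import cv2
im=cv2.imread('pics/w5.png'); print(im[108:134:2,252].tolist()); print(im[108:134:2,228].tolist())
"
```

```text
(228, 121) [(19, [15.7, 22.2]), (46, [-0.8, 19.9]), (60, [-9.4, 18.7])]
(228, 127) [(19, [7.9, 22.0]), (46, [-7.8, 19.7]), (60, [-16.0, 18.4])]
(277, 127) [(19, [7.9, -31.4]), (46, [-7.8, -28.7]), (60, [-16.0, -27.2])]
(252, 115) [(19, [23.3, -4.2]), (46, [6.1, -4.0]), (60, [-2.8, -3.9])]
(252, 122) [(19, [14.1, -4.2]), (46, [-2.2, -4.0]), (60, [-10.7, -3.9])]
(252, 128) [(19, [6.5, -4.2]), (46, [-9.1, -4.0]), (60, [-17.2, -3.9])]
[[75, 71, 71], [77, 75, 74], [74, 71, 70], [74, 70, 71], [77, 73, 72], [78, 76, 74], [69, 65, 64], [236, 222, 218], [229, 217, 215], [233, 227, 225], [248, 243, 243], [244, 239, 238], [247, 242, 241]]
[[74, 70, 71], [75, 71, 70], [74, 70, 70], [72, 70, 68], [78, 74, 75], [80, 77, 77], [70, 67, 68], [180, 168, 165], [157, 146, 143], [154, 144, 140], [252, 249, 248], [245, 240, 239], [248, 243, 243]]
```

The flap's lower edge is at row 121. The studs show only through the gap under it (rows 122–127). Their spacing fits a height of about 20 mm and a depth of 13 mm behind the flap plane, so the bolt has dropped in and the flap is shut. Next is the long bolt.

```bash
python3 -c "
from h import *
s=plan([415,-80,200],50,28,4)
s=plan([447,136,145],78.7,0,11,s)"
```

```text
4 rows [0.5, -0.27, -0.45, 0.17, -0.44, -0.23]
11 rows [0.57, -0.22, 0.33, 0.16, -0.62, -0.64]
```

```bash
python3 -m pendant '[0.5,-0.27,-0.45,0.17,-0.44,-0.23,1,0.5,-0.27,-0.45,0.17,-0.44,-0.23,1,0.5,-0.27,-0.45,0.17,-0.44,-0.23,1,0.5,-0.27,-0.45,0.17,-0.44,-0.23,1]'
python3 -m pendant '[0.57,-0.22,0.33,0.16,-0.62,-0.64,0,0.57,-0.22,0.33,0.16,-0.62,-0.64,0,0.57,-0.22,0.33,0.16,-0.62,-0.64,0,0.57,-0.22,0.33,0.16,-0.62,-0.64,-0.2,0.57,-0.22,0.33,0.16,-0.62,-0.64,-0.2,0.57,-0.22,0.33,0.16,-0.62,-0.64,-0.2,0.57,-0.22,0.33,0.16,-0.62,-0.64,-0.2,0.57,-0.22,0.33,0.16,-0.62,-0.64,-0.2,0.57,-0.22,0.33,0.16,-0.62,-0.64,-0.2,0.57,-0.22,0.33,0.16,-0.62,-0.64,-0.2,0.57,-0.22,0.33,0.16,-0.62,-0.64,-0.2,0,0,0,0,0,0,-0.2]'
python3 - <<'E'
from h import *
capture('wrist')
for b in bolt('wrist','bolt_long'): print(*b)
for d in pinpoint('wrist','mid_long')[:2]: print(d['score'],d['location'],at('wrist',d['location'],10))
E
```

```text
time: 15.45
tool_pos: [414.7, -77.6, 199.2]
tcp_rot: [-3.134, -0.488, 0.873]
contact_force: [0.6, -1.0, 0.1]
grip_width: 0.2
finger_force: 0.0
time: 16.65
tool_pos: [443.9, 139.6, 141.2]
tcp_rot: [-3.133, -0.003, 1.383]
contact_force: [0.7, -0.8, 0.2]
grip_width: 55.1
finger_force: 0.0
bolt_long 0.73 [447.9 119.4] [447.7 117.1] [99.5 19. ] 79.0
0.63 [263.8, 205.5] [450.48903543 110.52470196  10.        ]
```

```bash
python3 -c "
from h import *
s=plan([451.5,136.7,8],79,0,7)"
```

```text
7 rows [0.0, 0.03, 0.64, -0.01, -0.01, -0.0]
```

```bash
python3 -m pendant '[0,0.05,0.6,-0.02,0,0,-0.2,0,0.05,0.6,-0.02,0,0,-0.2,0,0.05,0.6,-0.02,0,0,-0.2,0,0.05,0.6,-0.02,0,0,-0.2,0,0.04,0.6,-0.02,0,0,-0.2,0,0.04,0.6,0,0,0,-0.2,0,0,0.65,0,0,0,-0.2,0,0,0.18,0,0,0,0,0,0,0,0,0,0,0]'
python3 -c "
from h import *
print(get_obs()['tool_pos'])"
```

```text
time: 17.7
tool_pos: [453.7, 134.6, 10.6]
tcp_rot: [3.139, -0.004, 1.375]
contact_force: [0.5, 0.7, -0.2]
grip_width: 47.1
finger_force: 0.0
[453.72267989 134.6276847   10.55032693]
```

```bash
python3 -m pendant '[0,0,0.05,0,0,0,1,0,0,0,0,0,0,1,0,0,0,0,0,0,1,0,0,0,0,0,0,1,0,0,0,0,0,0,1,0,0,0,0,0,0,1,0,0,0,0,0,0,1,0,0,0,0,0,0,1]'
python3 -m pendant '[0,0,-0.5,0,0,0,1,0,0,-1,0,0,0,1,0,0,-1,0,0,0,1,0,0,-1,0,0,0,1,0,0,-1,0,0,0,1,0,0,-1,0,0,0,1]'
python3 -c "
from h import *
# bolt centre is ~18.5 mm toward -tool x; tool x = +slot y
s=plan(G('long',-66,18.5,150),YG+90,0,14)"
```

```text
time: 18.5
tool_pos: [453.4, 135.5, 9.8]
tcp_rot: [3.139, -0.004, 1.377]
contact_force: [-3.7, -0.2, 6.5]
grip_width: 20.1
finger_force: 29.8
time: 19.1
tool_pos: [453.0, 134.9, 175.5]
tcp_rot: [3.138, -0.004, 1.377]
contact_force: [0.4, -0.2, -3.8]
grip_width: 19.9
finger_force: 29.8
14 rows [-0.71, 0.03, -0.04, 0.01, -0.0, -1.01]
```

```bash
python3 -m pendant '[-0.71,0.03,-0.06,0,0,-1,1,-0.71,0.03,-0.06,0,0,-1,1,-0.71,0.03,-0.06,0,0,-1,1,-0.71,0.03,-0.06,0,0,-1,1,-0.71,0.03,-0.06,0,0,-1,1,-0.71,0.03,-0.06,0,0,-1,1,-0.71,0.03,-0.06,0,0,-1,1,-0.71,0.03,-0.06,0,0,-1,1,-0.71,0.03,-0.06,0,0,-1,1,-0.71,0.03,-0.06,0,0,-1,1]'
python3 -m pendant '[-0.71,0.03,-0.06,0,0,-1,1,-0.71,0.03,-0.06,0,0,-1,1,-0.71,0.03,-0.06,0,0,-1,1,-0.71,0.03,-0.06,0,0,-1,1,0,0,0,0,0,0,1]'
python3 - <<'E'
from h import *
o=get_obs();tz=o['tool_pos'][2]; t=L('long',o['tool_pos']);print(t)
save(capture('wrist'),'w6')
for b in bolt('wrist','bolt_long',top=tz+10): print(*b,L('long',b[3]))
for n in ('slot_short','slot_long','slot_middle'):
  for d in pinpoint('wrist',n)[:2]: print(n,round(d['score'],2),np.round(d['location']),L(n[5:],at('wrist',d['location'],40)))
plan(G('long',-66,18.5,20),YG+90,0,7)
import cv2
im=cv2.imread('pics/w6.png'); cv2.imwrite('pics/w6c.png',cv2.resize(im[80:300,150:450],(800,587),interpolation=cv2.INTER_CUBIC))
E
```

```text
time: 20.1
tool_pos: [487.0, -72.2, 191.7]
tcp_rot: [3.137, -0.001, 2.078]
contact_force: [0.1, 0.1, -2.7]
grip_width: 19.6
finger_force: 29.8
time: 20.6
tool_pos: [539.8, -140.9, 198.7]
tcp_rot: [3.136, 0.002, 2.354]
contact_force: [0.4, 0.3, -3.0]
grip_width: 19.7
finger_force: 29.8
[-66.5  16.7]
bolt_long 0.88 [ 539.3 -141.2] [ 544.4 -146.6] [19.9 84.5] 133.8 [-67.3   9.4]
slot_short 0.7 [312.  83.] [-2.   3.3]
slot_long 0.73 [311. 193.] [-0.6 -0.4]
slot_long 0.58 [152. 101.] [-174.3  107. ]
7 rows [-0.01, -0.0, 0.66, 0.01, -0.0, -0.03]
```

View pics/w6c.png

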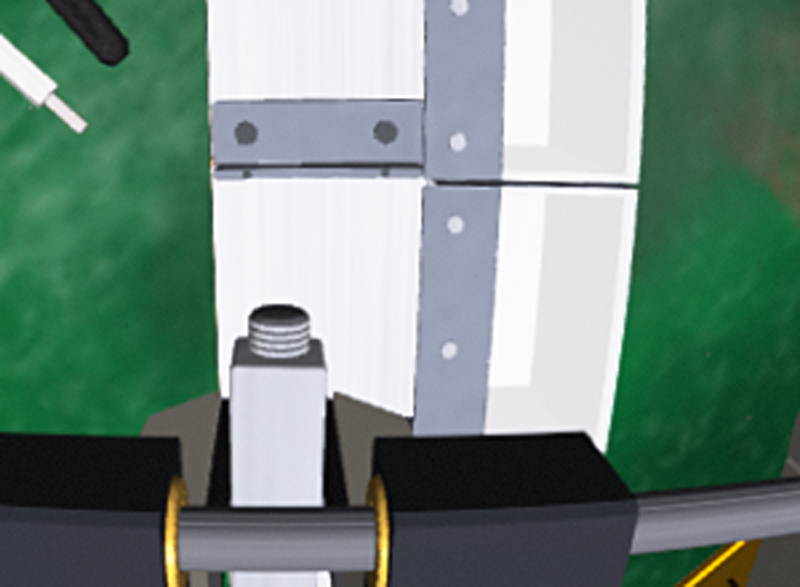

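The bolt hangs straight. Its shoulder edge is at about pixel (254,217), the lane's left edge at row 147 and the lip front at column 307.

```bash
python3 -c "
from h import *
tz=get_obs()['tool_pos'][2]
print('bolt centre', L('long',at('wrist',(254.2,216.9),tz+10.5))-[0,41],'lane edge(54)',L('long',at('wrist',(270,146.7),56)),'lip(-15)',L('long',at('wrist',(307.5,192.5),99)), L('long',get_obs()['tool_pos']))
"
```

```text
bolt centre [-65.8  -0.7] lane edge(54) [-48.1  54.6] lip(-15) [-15.9  18.4] [-65.9  19.9]
```

```bash
python3 -m pendant '[0,0,0.68,0.01,0,-0.02,1,0,0,0.68,0.01,0,-0.02,1,0,0,0.68,0.01,0,-0.02,1,0,0,0.68,0.01,0,-0.02,1,0,0,0.68,0.01,0,-0.02,1,0,0,0.68,0.01,0,-0.02,1,0,0,0.5,0.01,0,-0.02,1,0,0,0,0,0,0,1]'; python3 -c "
from h import *
print(L('long',get_obs()['tool_pos']))
plan(G('long',-66,20.5,10),YG+90,0,2)"
```

```text
time: 21.65
tool_pos: [537.3, -137.6, 59.9]
tcp_rot: [-3.14, -0.003, 2.364]
contact_force: [-0.8, 0.3, -3.8]
grip_width: 19.5
finger_force: 29.8
[-65.9  20.8]
2 rows [-0.01, -0.0, 0.16, -0.01, -0.02, -0.03]
```

```bash
python3 -m pendant '[0,0,0.17,0,-0.02,-0.03,1,0,0,0.16,0,-0.02,-0.03,1,0,0,0,0,0,0,1,0,0,0,0,0,0,0.35,0,0,0,0,0,0,0.35,0,0,0,0,0,0,0.35]'
python3 -m pendant '[0,0,-0.5,0,0,0,0.35,0,0,-1,0,0,0,0.35,0,0,-1,0,0,0,0.35,0,0,-0.5,0,0,0,0.35]'
python3 - <<'E'
from h import *
capture('wrist')
for b in bolt('wrist','bolt_long',top=60): print(b, L('long',b[3]))
s=plan(G('long',-115,0,75),YG,35,23)
E
```

```text
time: 22.25
tool_pos: [539.4, -139.0, 52.5]
tcp_rot: [3.141, 0.005, 2.368]
contact_force: [0.5, 0.5, 0.4]
grip_width: 29.9
finger_force: 0.0
time: 22.65
tool_pos: [539.9, -139.1, 144.8]
tcp_rot: [3.14, 0.008, 2.368]
contact_force: [-0.2, 0.9, 0.3]
grip_width: 29.7
finger_force: 0.0
('bolt_long', 0.8, array([ 550.6, -150.4], dtype=float32), array([ 552.6, -152.1]), array([20.2, 99.4]), np.float64(134.8)) [-65.6  -0.3]
('bolt_long', 0.34, array([ 411.9, -152.3], dtype=float32), array([ 409.9, -152.3]), array([80.1, 11.5]), np.float64(1.7)) [-165.3  101.8]
23 rows [-0.08, -0.05, 0.02, -0.29, 0.3, 0.95]
```

```bash
python3 -m pendant '[-0.08,-0.04,0.02,-0.29,0.3,0.95,1,-0.08,-0.04,0.02,-0.29,0.3,0.95,1,-0.08,-0.04,0.02,-0.29,0.3,0.95,1,-0.08,-0.04,0.02,-0.29,0.3,0.95,1,-0.08,-0.04,0.02,-0.29,0.3,0.95,1,-0.08,-0.04,0.02,-0.29,0.3,0.95,1,-0.08,-0.04,0.02,-0.29,0.3,0.95,1,-0.08,-0.04,0.02,-0.29,0.3,0.95,1,-0.08,-0.04,0.02,-0.29,0.3,0.95,1,-0.08,-0.04,0.02,-0.29,0.3,0.95,1,-0.08,-0.04,0.02,-0.29,0.3,0.95,1,-0.08,-0.04,0.02,-0.29,0.3,0.95,1]'
python3 -m pendant '[-0.08,-0.04,0.02,-0.29,0.3,0.95,1,-0.08,-0.04,0.02,-0.29,0.3,0.95,1,-0.08,-0.04,0.02,-0.29,0.3,0.95,1,-0.08,-0.04,0.02,-0.29,0.3,0.95,1,-0.08,-0.04,0.02,-0.29,0.3,0.95,1,-0.08,-0.04,0.02,-0.29,0.3,0.95,1,-0.08,-0.04,0.02,-0.29,0.3,0.95,1,-0.08,-0.04,0.02,-0.29,0.3,0.95,1,-0.08,-0.04,0.02,-0.29,0.3,0.95,1,-0.08,-0.04,0.02,-0.29,0.3,0.95,1,-0.08,-0.04,0.02,-0.29,0.3,0.95,1,0,0,0,0,0,0,1]'
python3 -c "
from h import *
o=get_obs();print(L('long',o['tool_pos']))
s=plan(G('long',-96,-0.5,12),YG,35,5)"
```

```text
time: 23.95
tool_pos: [537.6, -168.2, 128.5]
tcp_rot: [3.014, -0.316, 1.582]
contact_force: [0.7, -0.5, -0.5]
grip_width: 0.7
finger_force: 0.0
time: 25.15
tool_pos: [519.1, -182.6, 109.8]
tcp_rot: [-3.127, -0.604, 0.784]
contact_force: [-0.6, 0.2, -0.7]
grip_width: 0.5
finger_force: 0.0
[-110.8    2.4]
5 rows [-0.14, 0.02, 0.37, -0.02, 0.02, -0.03]
```

```bash
python3 -m pendant '[-0.14,0.02,0.37,-0.02,0.02,-0.03,1,-0.14,0.02,0.37,-0.02,0.02,-0.03,1,-0.14,0.02,0.37,-0.02,0.02,-0.03,1,-0.14,0.02,0.37,-0.02,0.02,-0.03,1,-0.14,0.02,0.37,-0.02,0.02,-0.03,1,0,0,0,0,0,0,1]'
python3 -c "
from h import *
o=get_obs();print(L('long',o['tool_pos']))
s=plan(G('long',-90,-0.5,8),YG,35,2)
s=plan(G('long',-2,-0.5,8),YG,35,8,s)"
```

```text
time: 25.75
tool_pos: [532.0, -173.6, 51.7]
tcp_rot: [3.141, -0.611, 0.8]
contact_force: [-0.8, -0.1, 0.9]
grip_width: 0.5
finger_force: 0.0
[-95.3  -0.6]
2 rows [0.04, -0.0, 0.1, -0.0, -0.0, 0.01]
8 rows [0.3, 0.0, 0.21, 0.0, 0.0, 0.0]
```

```bash
python3 -m pendant '[0.04,0,0.1,0,0,0.01,1,0.04,0,0.1,0,0,0.01,1,0.3,0,0.21,0,0,0,1,0.3,0,0.21,0,0,0,1,0.3,0,0.21,0,0,0,1,0.3,0,0.21,0,0,0,1,0.3,0,0.21,0,0,0,1,0.3,0,0.21,0,0,0,1]'
python3 -c "
from h import *
o=get_obs();print(L('long',o['tool_pos']))
capture('wrist')
for b in bolt('wrist','bolt_long',top=60): print(b, L('long',b[3]))
s=plan(G('long',-2,-1,8),YG,35,3)"
```

```text
time: 26.55
tool_pos: [582.9, -122.8, 50.3]
tcp_rot: [3.138, -0.611, 0.8]
contact_force: [-2.6, -2.2, 2.9]
grip_width: 0.2
finger_force: 2.4
[-23.4  -1.5]
('bolt_long', 0.86, array([ 589.9, -113.8], dtype=float32), array([ 589.7, -114.4]), array([11.4, 97.7]), np.float64(135.9)) [-12.7  -0.5]
3 rows [0.17, -0.0, 0.15, 0.01, -0.01, 0.01]
```

Straight in the lane (135.9°). Finish the push and withdraw.

```bash
python3 -m pendant '[0.2,0,0.16,0,0,0,1,0.2,0,0.16,0,0,0,1,0.2,0,0.16,0,0,0,1,0,0,0,0,0,0,1]'
python3 -m pendant '[-0.41,0,-0.29,0,0,0,1,-0.82,0,-0.57,0,0,0,1,-0.82,0,-0.57,0,0,0,1,0,0,-1,0,0,0,1,0,0,-1,0,0,0,1,0,0,-1,0,0,0,1]'
python3 -c "
from h import *
save(capture('wrist'),'w7')
for n in ('long','short'):
  for d in pinpoint('wrist','mid_'+n)[:1]: print(n,d['score'],d['location'],L(n,at('wrist',d['location'],19)))
  for b in bolt('wrist','bolt_'+n,top=29)[:1]: print(b, L(n,b[3]))
# middle bolt: hover
s=plan([470,-300,185],90,10,8)
s=plan([464,-326,145],82,0,4,s)"
```

```text
time: 27.05
tool_pos: [598.8, -106.4, 48.5]
tcp_rot: [3.138, -0.611, 0.8]
contact_force: [-0.5, -0.5, 0.1]
grip_width: 0.3
finger_force: 0.4
time: 27.65
tool_pos: [508.1, -198.9, 122.8]
tcp_rot: [3.14, -0.611, 0.797]
contact_force: [1.2, -0.4, 0.6]
grip_width: 0.2
finger_force: 0.0
long 0.59 [255.0, 129.6] [ 5.7 -7.2]
('bolt_long', 0.88, array([ 602.2, -101. ], dtype=float32), array([ 604.8, -103.9]), array([ 6.5, 96. ]), np.float64(136.2)) [ 5.4 -4. ]
short 0.55 [146.2, 129.4] [10.   0.3]
('bolt_short', 0.49, array([519.7, -20.7], dtype=float32), array([519.2, -19.8]), array([ 7.8, 53.7]), np.float64(135.5)) [ 5.8 -2. ]
8 rows [-0.32, 0.05, -0.43, 0.54, -0.74, -1.29]
4 rows [-0.25, -0.04, 0.31, -0.04, -0.62, 0.5]
```

```bash
python3 -c "
from h import *
s=plan([464,-330,150],82,0,12)"
```

```text
12 rows [-0.35, 0.07, -0.2, 0.23, -0.7, -0.73]
```

```bash
python3 -m pendant '[-0.35,0.07,-0.2,0.23,-0.7,-0.73,0,-0.35,0.07,-0.2,0.23,-0.7,-0.73,0,-0.35,0.07,-0.2,0.23,-0.7,-0.73,0,-0.35,0.07,-0.2,0.23,-0.7,-0.73,-0.2,-0.35,0.07,-0.2,0.23,-0.7,-0.73,-0.2,-0.35,0.07,-0.2,0.23,-0.7,-0.73,-0.2,-0.35,0.07,-0.2,0.23,-0.7,-0.73,-0.2,-0.35,0.07,-0.2,0.23,-0.7,-0.73,-0.2,-0.35,0.07,-0.2,0.23,-0.7,-0.73,-0.2,-0.35,0.07,-0.2,0.23,-0.7,-0.73,-0.2,-0.35,0.07,-0.2,0.23,-0.7,-0.73,-0.2,-0.35,0.07,-0.2,0.23,-0.7,-0.73,-0.2]'
python3 -m pendant '[0,0,0,0,0,0,-0.2]'
python3 - <<'E'
from h import *
o=get_obs();save(capture('wrist'),'w8')
for b in bolt('wrist','bolt_middle'): print(*b)
for d in pinpoint('wrist','mid_middle')[:2]: print(d['score'],d['location'],at('wrist',d['location'],10))
E
```

```text
time: 29.1
tool_pos: [465.4, -330.0, 148.1]
tcp_rot: [3.141, -0.003, 1.432]
contact_force: [-1.0, 0.7, -0.5]
grip_width: 55.0
finger_force: 0.0
time: 29.2
tool_pos: [466.3, -329.9, 148.8]
tcp_rot: [3.139, -0.003, 1.432]
contact_force: [1.1, -0.6, -0.1]
grip_width: 55.0
finger_force: 0.0
bolt_middle 0.92 [ 463.1 -323.4] [ 463.2 -324.7] [80.4 21.1] 86.8
```

```bash
python3 -c "
from h import *
for z in (0,60,90): print(z,at('top',(384.4,164),z),at('top',(372,164),z))
s=plan([463.2,-324.7,8],86.8,0,8)"
```

```text
0 [ 587.97019868 -442.76440287    0.        ] [ 589.10807606 -398.45136789    0.        ]
60 [ 574.40650193 -420.71128693   60.        ] [ 575.49076399 -378.48622486   60.        ]
90 [ 567.62465355 -409.68472896   90.        ] [ 568.68210796 -368.50365335   90.        ]
8 rows [0.02, -0.01, 0.59, 0.0, -0.01, -0.15]
```

```bash
python3 -m pendant '[0.06,-0.01,0.58,0,0,-0.15,-0.2,0.06,-0.01,0.58,0,0,-0.15,-0.2,0.06,-0.01,0.58,0,0,-0.15,-0.2,0.06,-0.01,0.58,0,0,-0.15,-0.2,0.06,-0.01,0.58,0,0,-0.15,-0.2,0.06,-0.01,0.58,0,0,-0.15,-0.2,0.06,-0.01,0.58,0,0,-0.15,-0.2,0.06,-0.01,0.58,0,0,-0.15,-0.2,0,0,0,0,0,0,0]'
python3 -m pendant '[0,0,0,0,0,0,1,0,0,0,0,0,0,1,0,0,0,0,0,0,1,0,0,0,0,0,0,1,0,0,0,0,0,0,1,0,0,0,0,0,0,1,0,0,0,0,0,0,1]'
```

```text
time: 30.25
tool_pos: [463.5, -314.0, 7.8]
tcp_rot: [-3.141, -0.007, 1.512]
contact_force: [-0.7, 0.8, 0.3]
grip_width: 51.0
finger_force: 0.0
time: 30.95
tool_pos: [465.3, -316.0, 11.2]
tcp_rot: [3.137, -0.002, 1.513]
contact_force: [-2.7, 0.7, 6.5]
grip_width: 19.5
finger_force: 30.0
```

```bash
python3 -m pendant '[0,0,-0.5,0,0,0,1,0,0,-1,0,0,0,1,0,0,-1,0,0,0,1,0,0,-1,0,0,0,1,0,0,-1,0,0,0,1,0,0,-1,0,0,0,1]'
python3 -c "
from h import *
print(G('middle',-66,8.7,150))
s=plan(G('middle',-66,8.7,150),YG+90,0,13)"
```

```text
time: 31.55
tool_pos: [464.5, -315.8, 176.4]
tcp_rot: [3.138, -0.002, 1.513]
contact_force: [1.3, -0.8, -2.9]
grip_width: 19.3
finger_force: 30.0
[ 630.35344494 -228.54480762  190.        ]
13 rows [0.07, 0.49, -0.03, 0.01, -0.0, -0.94]
```

```bash
python3 -m pendant '[0.07,0.49,-0.03,0.01,0,-0.94,1,0.07,0.49,-0.03,0.01,0,-0.94,1,0.07,0.49,-0.03,0.01,0,-0.94,1,0.07,0.49,-0.03,0.01,0,-0.94,1,0.07,0.49,-0.03,0.01,0,-0.94,1,0.07,0.49,-0.03,0.01,0,-0.94,1,0.07,0.49,-0.03,0.01,0,-0.94,1,0.07,0.49,-0.03,0.01,0,-0.94,1,0.07,0.49,-0.03,0.01,0,-0.94,1,0.07,0.49,-0.03,0.01,0,-0.94,1,0.07,0.49,-0.03,0.01,0,-0.94,1,0.07,0.49,-0.03,0.01,0,-0.94,1]'
python3 -m pendant '[0.07,0.49,-0.03,0.01,0,-0.94,1,0,0,0,0,0,0,1,0,0,0,0,0,0,1]'
python3 - <<'E'
from h import *
o=get_obs();tz=o['tool_pos'][2]; t=L('middle',o['tool_pos']);print(t)
save(capture('wrist'),'w9')
for b in bolt('wrist','bolt_middle',top=tz+10): print(*b,L('middle',b[3]))
for n in ('slot_middle',):
  for d in pinpoint('wrist',n)[:2]: print(n,round(d['score'],2),np.round(d['location']),L(n[5:],at('wrist',d['location'],40)))
plan(G('middle',-66,8.7,20),YG+90,0,7)
import cv2
im=cv2.imread('pics/w9.png'); cv2.imwrite('pics/w9c.png',cv2.resize(im[80:300,150:450],(800,587),interpolation=cv2.INTER_CUBIC))
E
```

```text
time: 32.75
tool_pos: [621.7, -240.8, 185.7]
tcp_rot: [-3.138, -0.003, 2.303]
contact_force: [-0.1, -0.0, -1.3]
grip_width: 19.4
finger_force: 30.0
time: 33.05
tool_pos: [630.7, -229.9, 186.7]
tcp_rot: [-3.137, -0.003, 2.365]
contact_force: [-1.1, 0.7, -2.4]
grip_width: 19.7
finger_force: 30.0
[-66.8   7.5]
bolt_middle 0.6 [ 628.2 -229.1] [ 634.7 -235.5] [19.6 79.4] 134.6 [-67.9   0.7]
slot_middle 0.9 [315. 188.] [-1.6 -3.3]
slot_middle 0.48 [314.  82.] [ -6.2 110.3]
7 rows [0.01, 0.01, 0.61, -0.01, -0.0, -0.01]
```

View pics/w9c.png

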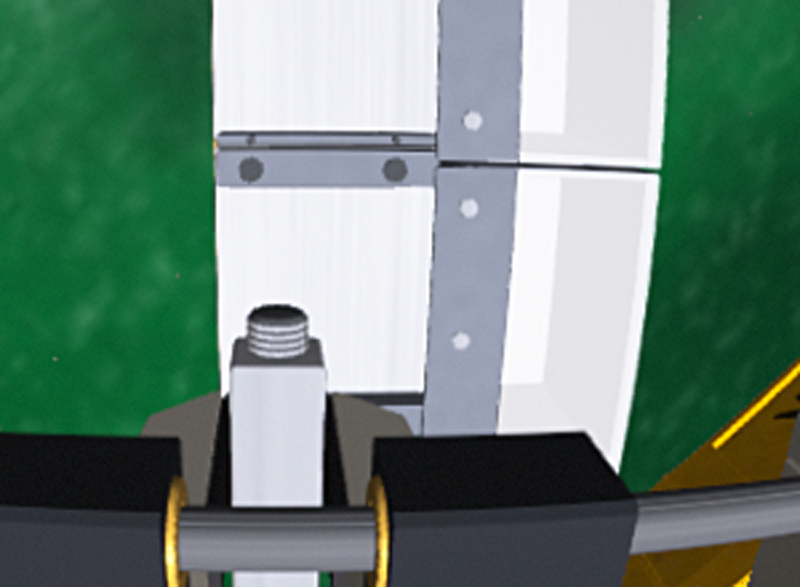

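Lane edges are at full-picture rows 150 and 227, the bolt shoulder is at (254,217) and the lip front is at column 312. I'll check these numerically.

```bash
python3 -c "
from h import *
tz=get_obs()['tool_pos'][2]
print('bolt centre', L('middle',at('wrist',(254.2,216.9),tz+10))-[0,31],'edge(44)',L('middle',at('wrist',(270,150.1),56)),'edge(-44)',L('middle',at('wrist',(292.5,227.4),40)),'lip(-15)',L('middle',at('wrist',(312,173.75),99)), L('middle',get_obs()['tool_pos']))
plan(G('middle',-66,8.7,20),YG+90,0,7)
"
```

```text
bolt centre [-67.6  -3.7] edge(44) [-51.9  40.7] edge(-44) [-24.6 -49.5] lip(-15) [-17.5  27.2] [-67.5   7.1]
7 rows [0.01, 0.01, 0.61, -0.01, -0.0, -0.01]
```

```bash
cat >> h.py <<'E'
S['middle']=S['middle']-2*ex-4*ey
E
python3 -m pendant '[0,0,0.61,-0.01,0,0,1,0,0,0.61,-0.01,0,0,1,0,0,0.61,-0.01,0,0,1,0,0,0.61,-0.01,0,0,1,0,0,0.61,-0.01,0,0,1,0,0,0.61,-0.01,0,0,1,0,0,0.61,-0.01,0,0,1,0,0,0,0,0,0,1]'; python3 -c "
from h import *
print(L('middle',get_obs()['tool_pos']))
plan(G('middle',-66,10.8,10),YG+90,0,2)
capture('wrist')
for d in pinpoint('wrist','slot_middle')[:1]: print(L('middle',at('wrist',d['location'],40)))"
```

```text
time: 34.0
tool_pos: [628.5, -229.9, 56.3]
tcp_rot: [-3.141, -0.007, 2.364]
contact_force: [-0.2, -0.3, -3.2]
grip_width: 19.4
finger_force: 30.0
[-66.2  13.1]
2 rows [-0.04, 0.0, 0.11, -0.01, -0.05, -0.03]
[ 2.7 -3.8]
```

```bash
python3 -m pendant '[-0.03,0,0.12,0,-0.05,-0.03,1,-0.03,0,0.11,0,-0.05,-0.03,1,0,0,0,0,0,0,1,0,0,0,0,0,0,1]'; python3 -c "
from h import *
print(L('middle',get_obs()['tool_pos']))"
```

```text
time: 34.5
tool_pos: [632.0, -231.3, 52.6]
tcp_rot: [3.14, 0.005, 2.37]
contact_force: [-0.1, -0.0, -2.8]
grip_width: 19.6
finger_force: 30.0
[-64.8   9.6]
```

```bash
python3 -m pendant '[0,0,0.05,0,0,0,1,0,0,0,0,0,0,0.35,0,0,0,0,0,0,0.35,0,0,0,0,0,0,0.35]'
python3 -m pendant '[0,0,-0.5,0,0,0,0.35,0,0,-1,0,0,0,0.35,0,0,-1,0,0,0,0.35,0,0,-0.5,0,0,0,0.35,0,0,0,0,0,0,1]'
python3 - <<'E'
from h import *
save(capture('wrist'),'w10')
for b in bolt('wrist','bolt_middle',top=60): print(b, L('middle',b[3]))
for d in pinpoint('wrist','slot_middle')[:1]: print(d['score'],L('middle',at('wrist',d['location'],40)))
im=cv2.imread('pics/w10.png',0); M=camera_model('wrist')
# grey profile along slot y beside the bolt, at guide-top and floor height
for z,ys in ((56,range(30,60,2)),(40,range(-60,-30,2))):
    row=[]
    for y in ys:
        P=np.r_[S['middle']-35*ex+y*ey,z]; T=np.linalg.inv(np.array(M['pose']))@np.r_[P,1]
        f=192/np.tan(np.radians(M['fov_y'])/2); th=np.arctan2(np.hypot(T[0],T[1]),-T[2]); k=f*th/np.hypot(T[0],T[1])
        u,v=M['cx']+k*T[0],M['cy']-k*T[1]; row.append((y,int(im[int(round(v)),int(round(u))])))
    print(z,row)
s=plan(G('middle',-115,0,75),YG,35,23)
E
```

```text
time: 34.9
tool_pos: [632.1, -231.3, 51.0]
tcp_rot: [3.14, 0.006, 2.37]
contact_force: [0.9, 0.1, -0.0]
grip_width: 29.9
finger_force: 0.0
time: 35.4
tool_pos: [633.2, -231.7, 145.2]
tcp_rot: [3.138, 0.012, 2.37]
contact_force: [0.6, 0.4, 0.5]
grip_width: 25.5
finger_force: 0.0
('bolt_middle', 0.81, array([ 635.2, -235.5], dtype=float32), array([ 636.4, -236.3]), array([19.1, 77.7]), np.float64(135.1)) [-65.3   3. ]
0.79 [-1.1  4.1]
56 [(30, 243), (32, 243), (34, 243), (36, 243), (38, 243), (40, 243), (42, 242), (44, 243), (46, 243), (48, 246), (50, 154), (52, 157), (54, 158), (56, 159), (58, 158)]
40 [(-60, 9), (-58, 20), (-56, 36), (-54, 60), (-52, 65), (-50, 77), (-48, 88), (-46, 92), (-44, 95), (-42, 93), (-40, 94), (-38, 92), (-36, 92), (-34, 91), (-32, 91)]
23 rows [-0.07, -0.05, 0.01, -0.3, 0.3, 0.95]
```

```bash
sed -i '$d' h.py; python3 -m pendant '[-0.07,-0.03,0.01,-0.3,0.3,0.95,1,-0.07,-0.03,0.01,-0.3,0.3,0.95,1,-0.07,-0.03,0.01,-0.3,0.3,0.95,1,-0.07,-0.03,0.01,-0.3,0.3,0.95,1,-0.07,-0.03,0.01,-0.3,0.3,0.95,1,-0.07,-0.03,0.01,-0.3,0.3,0.95,1,-0.07,-0.03,0.01,-0.3,0.3,0.95,1,-0.07,-0.03,0.01,-0.3,0.3,0.95,1,-0.07,-0.03,0.01,-0.3,0.3,0.95,1,-0.07,-0.03,0.01,-0.3,0.3,0.95,1,-0.07,-0.03,0.01,-0.3,0.3,0.95,1,-0.07,-0.03,0.01,-0.3,0.3,0.95,1]'
python3 -m pendant '[-0.07,-0.03,0.01,-0.3,0.3,0.95,1,-0.07,-0.03,0.01,-0.3,0.3,0.95,1,-0.07,-0.03,0.01,-0.3,0.3,0.95,1,-0.07,-0.03,0.01,-0.3,0.3,0.95,1,-0.07,-0.03,0.01,-0.3,0.3,0.95,1,-0.07,-0.03,0.01,-0.3,0.3,0.95,1,-0.07,-0.03,0.01,-0.3,0.3,0.95,1,-0.07,-0.03,0.01,-0.3,0.3,0.95,1,-0.07,-0.03,0.01,-0.3,0.3,0.95,1,-0.07,-0.03,0.01,-0.3,0.3,0.95,1,-0.07,-0.03,0.01,-0.3,0.3,0.95,1,0,0,0,0,0,0,1]'
python3 -c "
from h import *
capture('wrist')
for b in bolt('wrist','bolt_middle',top=60): print(b, L('middle',b[3]))
for d in pinpoint('wrist','slot_middle')[:1]: print(d['score'],L('middle',at('wrist',d['location'],40)))
o=get_obs();print(L('middle',o['tool_pos']))
s=plan(G('middle',-96,-1,12),YG,35,5)"
```

```text
time: 36.75
tool_pos: [632.0, -256.4, 131.2]
tcp_rot: [3.006, -0.32, 1.585]
contact_force: [0.4, -0.5, 0.0]
grip_width: 0.4
finger_force: 0.0
time: 37.95
tool_pos: [616.7, -270.6, 116.9]
tcp_rot: [-3.139, -0.615, 0.788]
contact_force: [-0.7, 0.1, 0.9]
grip_width: 0.4
finger_force: 0.0
('bolt_middle', 0.81, array([ 639.9, -242. ], dtype=float32), array([ 639.6, -241.8]), array([24.5, 79.8]), np.float64(135.0)) [-69.   -7.2]
0.82 [-1.8 -5.3]
[-104.9  -12.1]
5 rows [-0.21, -0.07, 0.4, 0.01, -0.01, -0.01]
```

```bash
python3 -m pendant '[-0.2,-0.06,0.4,0,0,0,1,-0.2,-0.06,0.4,0,0,0,1,-0.2,-0.06,0.4,0,0,0,1,-0.2,-0.06,0.4,0,0,0,1,-0.2,-0.06,0.4,0,0,0,1,0,0,0,0,0,0,1]'
python3 -c "
from h import *
o=get_obs();print(L('middle',o['tool_pos']))
capture('wrist')
for b in bolt('wrist','bolt_middle',top=60): print(b, L('middle',b[3]))
for d in pinpoint('wrist','slot_middle')[:1]: print(d['score'],L('middle',at('wrist',d['location'],40)))
s=plan(G('middle',-90,-2,8),YG,35,2)
s=plan(G('middle',-2,-2,8),YG,35,8,s)"
```

```text
time: 38.7
tool_pos: [618.0, -256.2, 49.9]
tcp_rot: [-3.139, -0.615, 0.79]
contact_force: [0.5, 0.7, 0.3]
grip_width: 0.3
finger_force: 0.0
[-94.4  -1.7]
('bolt_middle', 0.66, array([ 638.8, -241.6], dtype=float32), array([ 639. , -241.5]), array([23.6, 78.6]), np.float64(135.3)) [-69.2  -6.5]
0.67 [-1.8 -5.1]
2 rows [0.02, -0.03, 0.11, 0.05, -0.03, -0.03]
8 rows [0.3, -0.0, 0.21, 0.0, 0.0, 0.0]
```

```bash
python3 -m pendant '[0.04,0.02,0.05,0.02,0,0,1,0.04,0.02,0.05,0.02,0,0,1,0.3,0,0.21,0,0,0,1,0.3,0,0.21,0,0,0,1,0.3,0,0.21,0,0,0,1,0.3,0,0.21,0,0,0,1]'
python3 -c "
from h import *
o=get_obs();print(L('middle',o['tool_pos']))
save(capture('wrist'),'w11')
for b in bolt('wrist','bolt_middle',top=60): print(b, L('middle',b[3]))
for d in pinpoint('wrist','slot_middle')[:1]: print(d['score'],L('middle',at('wrist',d['location'],40)))
s=plan(G('middle',-24,-3,8),YG,35,2)
s=plan(G('middle',-1,-3,8),YG,35,3,s)"
```

```text
time: 39.45
tool_pos: [654.1, -223.6, 51.9]
tcp_rot: [3.141, -0.615, 0.793]
contact_force: [-1.7, -1.2, 1.4]
grip_width: 0.4
finger_force: 1.1
[-45.9  -4.9]
('bolt_middle', 0.88, array([ 666.6, -210.7], dtype=float32), array([ 666.3, -210.8]), array([22.5, 77.5]), np.float64(134.9)) [-28.2  -4.6]
0.79 [-3.9 -1.5]
2 rows [0.26, -0.02, 0.26, 0.01, -0.03, -0.02]
3 rows [0.21, 0.0, 0.15, 0.0, 0.0, 0.0]
```

```bash
python3 -m pendant '[0.26,0,0.26,0,0,0,1,0.26,0,0.26,0,0,0,1,0.21,0,0.16,0,0,0,1,0.21,0,0.16,0,0,0,1,0.21,0,0.16,0,0,0,1,0,0,0,0,0,0,1]'
python3 -c "
from h import *
o=get_obs();print(L('middle',o['tool_pos']))"
```

```text
time: 40.2
tool_pos: [685.8, -190.7, 46.8]
tcp_rot: [-3.141, -0.615, 0.794]
contact_force: [-0.0, -1.2, -0.9]
grip_width: 0.1
finger_force: 0.3
[-0.2 -4.6]
```

Now I'll withdraw and check all three, keeping one picture for the final view.

```bash
python3 -m pendant '[-0.41,0,-0.29,0,0,0,1,-0.82,0,-0.57,0,0,0,1,-0.82,0,-0.57,0,0,0,1,0,0,-1,0,0,0,1,0,0,-1,0,0,0,1,0,0,-1,0,0,0,1,0,0,0,0,0,0,1]'
python3 - <<'E'
from h import *
save(capture('wrist'),'w12'); capture('scene')
for n in ('short','long','middle'):
  for c in ('wrist','scene'):
    for d in pinpoint(c,'mid_'+n)[:1]: print(c,n,round(d['score'],2),np.round(d['location']),L(n,at(c,d['location'],19)))
  for b in bolt('wrist','bolt_'+n,top=29)[:2]: print(b, L(n,b[3]))
im=cv2.imread('pics/w12.png'); print(L('middle',get_obs()['tool_pos']))
E
python3 -c "
from h import *
save(np.vstack([capture('wrist')[60:230,:400],np.zeros((4,400,3),np.uint8)+255]).repeat(2,0).repeat(2,1),'fin')"
```

```text
time: 40.9
tool_pos: [595.4, -286.6, 123.7]
tcp_rot: [3.133, -0.615, 0.794]
contact_force: [0.1, -0.9, 0.6]
grip_width: 0.5
finger_force: 0.0
wrist short 0.65 [ 61. 139.] [ 5.9 -2.3]
('bolt_short', 0.53, array([512.7, -12.8], dtype=float32), array([512.6, -12.7]), array([ 8.4, 36.5]), np.float64(135.5)) [6.3 7.7]
('bolt_long', 0.78, array([601.2, -98.7], dtype=float32), array([601. , -99.8]), array([ 9.1, 95.8]), np.float64(135.8)) [5.7 1.6]
('bolt_long', 0.46, array([567.2, 382.8], dtype=float32), array([566.2, 381.5]), array([ 72.5, 129.2]), np.float64(138.3)) [326.  362.5]
wrist middle 0.72 [249. 130.] [6.2 0. ]
('bolt_middle', 0.78, array([ 687.9, -182.6], dtype=float32), array([ 687.8, -182.9]), array([11. , 77.5]), np.float64(134.7)) [ 6.8 -0.6]
[-128.2   -4.2]
```

View pics/fin.png

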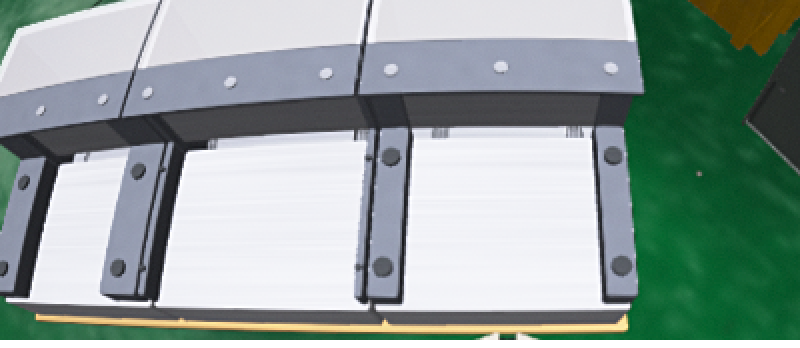

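Each gate shows a dark flap hanging shut. The studs are visible only through the gap below it, with lengths that fit bolts on the compartment floor, and the lanes are empty. I'm handing the job in.

```bash
python3 -c "
from plant import close_job
print(close_job())"
```

```text
the job is handed in; nothing more can be done
None
```

The job is handed in at about 41 s on the robot's clock: from the last pictures, the short, long and middle bolts each lie in their own compartment with all three flaps shut, and the tools were left alone.

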